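# Unlock the reagent carousel and hold the tall bottle at the front pointer

### The arm

A 6-joint arm with a two-finger parallel gripper is mounted at the origin on the work surface. World frame = base frame: x ahead of the robot, y to its left, z up, the work surface at z = 0. Lengths are in mm, angles in rad, forces in N, time in s.
With the tool pointing down it reaches from about 325 to 925 mm from the base axis. Payload 3.1 kg.
Tool frame: the origin (TCP) lies at the very end of the fingers, on their centre line; the grasp point (between the pads) lies 19 mm behind it (manip.grasp_offset is the distance from the TCP to the grasp point, in mm); z points along the fingers, y is the line along which they close (so a half turn about z gives the same grasp; the last joint's range is limited). The gripper opens to 85 mm and grips with 20 to 120 N. Pads are 22 mm wide; open, the fingers measure 114 mm over their backs; the gripper's body (76 mm by 85 mm) begins 54 mm behind the grasp point. The pads swing forward as they close: fully open they stand 13 mm farther back than shut.
Start: joints at [1.225, 0.217, 1.613, -0, 1.311, -0.112], TCP at [144.777, 608.012, 205] pointing down, gripper open.
Joint ranges: [-2.75, 2.75], [-0.78, 2.1], [0.31, 2.55], [-1.13, 4.27], [0.13, 2.63], [-2.58, 2.58]. Speed limits (rad/s): [2.79, 2.79, 3.14, 3.14, 3.14, 3.14].

### API

Orientations are given as a unit quaternion [w, x, y, z].
In Python, from workcell import observe, cams, manip gives the robot as it stands.
- The arm moves only by the tool carry_out, never from a script. Its argument "rows" is a list of rows, each a list of 7 numbers: the shift along the world's x, y, z in m, then the turn, a rotation vector about the world's x, y, z in rad, then the opening, from 0 (shut) to 1 (fully open). A call has 1 to 12 rows; each row is the pose to reach, as a shift and turn from the pose commanded when the call began; what a row does not reach only later rows make up. A row lasts 1/10 s, in which the tool goes at most 50 mm and 8.59 degrees, less where a joint would pass 70% of its speed; a pose out of reach is approached as far as the arm can. A call with a gripper value outside its range is refused whole. The fingers move at their own pace and stop on an object; "grip_force" is the grip in N (left out, the last holds). Time passes only in rows, so rows that repeat a pose let the fingers close. It gives the time, the measured TCP pose, the force, the opening and the grip force at its end, in the units of the state.
- observe(): the state, without advancing time (a new reading comes with each control period).
- cams.capture(name): name is "scene" or "top" or "wrist"; returns (picture, depth): 420x560x3 uint8, blue, green, red; 420x560 float32, mm along the optical axis (not along the pixel's ray), 0 where there is no reading.
- cams.camera_info(name): a dict with "K" (3x3 intrinsics, pixels), "extrinsics" (4x4, takes a point from world to camera coordinates). Camera axes: x right, y down, z forward; pixel columns grow to the right and rows downward; lengths in mm; the calibration is good to about 2 mm. The wrist camera is an equidistant fisheye: a pixel r from the principal point sees the ray r / f radians off the axis. A picture is of the moment at which its call begins: read the wrist's pose just before it. camera_info takes no time and is no camera call; for the wrist camera it gives the pose at the moment of the call.
- manip.finish_job(): hands the job in; it is judged then, once.
The state is a dict: "time_s": time; "qpos": joint angles; "dq": joint speeds; "effort": joint torques, N m; "position": TCP position; "eef_rot": TCP orientation; "contact_force": force on the tool from outside, world axes, zero at the start; "wrist_torque": the same for the moment, N m; "width": finger opening in mm; "gripper_force": force on a finger pad.
Only numpy, scipy, OpenCV 4.12 (cv2) and the standard library are available. Lean on these libraries where they do the work, as an engineer would, in place of code of your own. Each camera call takes 0.05 s, during which the arm holds its last target. There are 200 camera calls.

### The job

The reagent carousel is locked by the steel pin in the bracket at its side: draw the pin straight up out of its bore, park it in the open notch of the same bracket so that it hangs there upright on its collar, and let it go. Then take the carousel by its black centre handle and turn it smoothly, either way round and without pushing or tipping the bottles, until the one tall bottle stands squarely behind the pointer at the front of the unit. Finish still gripping the handle, holding the carousel still there so that the bottle can be exchanged, and leave the other things on the bench where they are.

Things in the scene. Friction and masses are not known exactly. Their poses are not given: they have to be found in the camera images.
- unit: Fixed housing: flat white box 380 (x) by 420 (y) mm, deck 35 mm above the bench; its middle is 12 mm to the -y side of the origin. Origin: on the bench under the carousel's axis; z up; -x is the unit's front, roughly towards the robot. A steel pointer 12 mm wide, 26 mm tall stands on the deck 175 mm from the axis at -x. The lock bracket stands at the -y side.
- bore (a point): Centre of the bore's mouth on the top face of the steel bracket, 76 mm above the bench, at x 0, y -150 mm in the unit's frame; axes as the unit's. Bore 11.6 mm through the 8 mm plate; below it the pin passes through the fork of the carousel's lug. The plate reaches from x -80 to 25 mm and y -192 to -132 mm in the unit's frame.
- notch (a point): Parking place of the pin's axis on the top face of the same plate, at x -55, y -176, z 76 mm in the unit's frame; axes as the unit's. Notch 13.5 mm wide in x, open towards -y (plate edge 16 mm away), closed 13 mm towards +y, right through the 8 mm plate: lower the shank in from above or slide it in from -y; the collar rests on the plate. Under the plate 33 mm are free above the deck.
- pin: The loose steel lock pin, about 70 g, upright. Origin: on its axis, at the underside of its collar; z up along the axis. Shank 10 mm across and 36 mm long below the origin, tip chamfered; collar 26 mm across and 4 mm thick; above it a round knurled grip 22 mm across from 4 to 34 mm above the origin.
- front (a point): The place at the front pointer where the tall bottle must stand: centre of a pocket floor, 92 mm from the carousel's axis towards the unit's -x, 51 mm above the bench; fixed to the unit, axes parallel to the unit's.
- rotor: Grey carousel, plate 250 mm across, turning both ways about its vertical axis; light friction (0.04 N m), no detents. Origin: on the axis, underside of the plate. Eight square pockets 47 mm wide, every 45 deg at 92 mm radius, floor 51 and wall tops 77 mm above the bench. A forked lug reaches 164 mm out. At the start one pocket is at the front; the tall bottle is in any but the front and rear.
- grip (a point): Black upright grip bar on the carousel's hub, fixed to the carousel: 62 mm long (its x), 14 mm thick (its y), 40 mm tall (its z). This point: on the carousel's axis, 125 mm above the bench; the bar reaches from 99 to 139 mm. At the start its x axis is parallel to the unit's x.
- tall: The one tall bottle, amber with white cap and a sloping shoulder and narrow neck, 44 mm across and 100 mm tall, about 0.1 kg, standing loose in a carousel pocket (top 151 mm above the bench, 1.5 mm of play each way). Origin: centre of its underside; z up.
- rack: Bystander: white tube rack with tubes, 90 by 210 mm, 94 mm tall, on the bench at the unit's -y side. Origin: centre of its underside.
- tipbox: Bystander: closed box of pipette tips, 85 by 125 mm, 75 mm tall, on the bench at the +y side. Origin: centre of its underside.
- wash: Bystander: white wash-solution bottle 72 mm across, 150 mm tall, on the bench at the +y side. Origin: centre of its underside.
- jar0: Short amber jar, 44 mm across and 60 mm tall, 70 g, loose in a carousel pocket at the front at the start. Origin: centre of its underside; z up.
- jar1: Short amber jar, 44 mm across and 60 mm tall, 70 g, loose in a carousel pocket. Origin: centre of its underside; z up.
- jar2: Short amber jar, 44 mm across and 60 mm tall, 70 g, loose in a carousel pocket. Origin: centre of its underside; z up.
- jar3: Short amber jar, 44 mm across and 60 mm tall, 70 g, loose in a carousel pocket. Origin: centre of its underside; z up.
- jar4: Short amber jar, 44 mm across and 60 mm tall, 70 g, loose in a carousel pocket. Origin: centre of its underside; z up.
- jar5: Short amber jar, 44 mm across and 60 mm tall, 70 g, loose in a carousel pocket. Origin: centre of its underside; z up.
Mind the look-alikes: they are no part of the job. What is shaped like the jar5 but red is not meant.

How it is judged (in metres and radians):
On the way, in this order (a step that is already met when the one before it is completed fails the run):
1. the lock pin is drawn right out of its bore, held by the fingers (z of pin in the frame of bore above 0.033 m and contact force between the fingers and pin above 1 N), for 0.1 s.
2. the pin hangs upright on its collar in the notch and is let go (x of pin in the frame of notch between -0.006 and 0.006 m and y of pin in the frame of notch between -0.016 and 0.012 m and z of pin in the frame of notch between -0.004 and 0.003 m and angle between pin's own z axis and vertical below 0.12 rad and contact force between the fingers and pin below 0.2 N), for 0.3 s.
3. the tall bottle stands at the front pointer with the handle gripped and the carousel still (y of tall in the frame of front between -0.009 and 0.009 m and x of tall in the frame of front between -0.012 and 0.012 m and contact force between the fingers and rotor above 4 N and distance between the grasp point and grip below 0.04 m and angular speed of rotor below 0.08 rad/s), for 0.2 s.
At the end, for the whole second after the job is handed in: Pin let go, upright (7 deg) in the notch, within 6 mm of its middle line, collar within 3 mm of the plate; tall bottle within 9 mm sideways and 12 mm in depth of the front place; fingers grip the handle (over 4 N), carousel still (under 0.08 rad/s); all bottles upright in their pockets (all of step 2 and all of step 3 and angle between each of jar0, jar1, jar2, jar3, jar4, jar5, tall's own z axis and vertical below 0.15 rad and z of jar0 in the frame of front between -0.004 and 0.006 m and z of jar1 in the frame of front between -0.004 and 0.006 m and z of jar2 in the frame of front between -0.004 and 0.006 m and z of jar3 in the frame of front between -0.004 and 0.006 m and z of jar4 in the frame of front between -0.004 and 0.006 m and z of jar5 in the frame of front between -0.004 and 0.006 m and z of tall in the frame of front between -0.004 and 0.006 m); the arm keeps its last pose, push and grip.
It fails at once if a bottle is pushed by the robot (over 3 N) (contact force between any of the fingers, the arm and jar0 above 3 N or contact force between any of the fingers, the arm and jar1 above 3 N or contact force between any of the fingers, the arm and jar2 above 3 N or contact force between any of the fingers, the arm and jar3 above 3 N or contact force between any of the fingers, the arm and jar4 above 3 N or contact force between any of the fingers, the arm and jar5 above 3 N or contact force between any of the fingers, the arm and tall above 3 N).
It fails at once if a bottle is tipped by more than 23 degrees (angle between any of jar0, jar1, jar2, jar3, jar4, jar5, tall's own z axis and vertical above 0.4 rad).
It fails at once if the carousel is spun faster than 3 rad/s (angular speed of rotor above 3 rad/s).
It fails at once if a bystander is moved by more than 20 mm (distance of any of rack, tipbox, wash from where it was at the start of the episode above 0.02 m).
It also fails if it takes over 58 s, if anything falls off the work surface, if the arm or the gripper's body presses on something with over 40 N, if the wrist force passes 120 N, or if a joint passes its speed limit or range.

## Working session

There is one attempt and no reset: what is moved stays moved. The work goes in short steps, Python scripts to look and compute and a tool call to move; the robot and the scene stay as the last step left them, time stands still between calls to the robot, and variables do not carry over. Pictures are saved under pics/ and viewed, at most 10 in all, crops included, and the job is handed in when it is done.

Besides the shell and the picture viewer there is one more tool, called after ">>>" in YAML: its name, and indented under it one key for each argument. carry_out: Moves the arm, as the interface text tells. Its arguments: {"type":"object","properties":{"rows":{"type":"array"},"grip_force":{"type":"number"}},"required":["rows"]}

```bash
mkdir -p pics; ls
python3 - <<'E'
from workcell import observe, cams, manip
import cv2,numpy as np
s=observe();print({k:np.round(v,3).tolist() for k,v in s.items()})
for n in("top","scene"):
    p,d=cams.capture(n);cv2.imwrite(f"pics/{n}0.png",p);np.savez(f"{n}0.npz",p=p,d=d,**cams.camera_info(n))
    i=cams.camera_info(n);print(n,np.round(i["K"],1).tolist(),np.round(i["extrinsics"],3).tolist())
E
```

```text
pics
{'time_s': 0.0, 'qpos': [1.225, 0.218, 1.615, -0.0, 1.311, -0.112], 'dq': [-0.0, 0.0, 0.001, 0.001, -0.002, 0.001], 'effort': [-0.0, -39.684, -30.386, -0.0, 0.01, 0.0], 'position': [144.49, 607.158, 203.685], 'eef_rot': [-0.0, 0.117, 0.993, -0.001], 'contact_force': [0.086, -0.675, -0.238], 'wrist_torque': [0.0, -0.003, 0.002], 'gripper_force': 0.0, 'width': 85.386}
top [[429.1, 0.0, 277.7], [0.0, 429.1, 205.0], [0.0, 0.0, 1.0]] [[-0.006, -1.0, 0.005, -20.689], [-0.993, 0.005, -0.114, 635.635], [0.114, -0.006, -0.993, 1378.984], [0.0, 0.0, 0.0, 1.0]]
scene [[417.1, 0.0, 282.1], [0.0, 417.1, 209.6], [0.0, 0.0, 1.0]] [[-0.658, 0.753, -0.015, 403.628], [0.602, 0.514, -0.611, -310.782], [-0.452, -0.411, -0.792, 1444.586], [0.0, 0.0, 0.0, 1.0]]
```

View pics/top0.png

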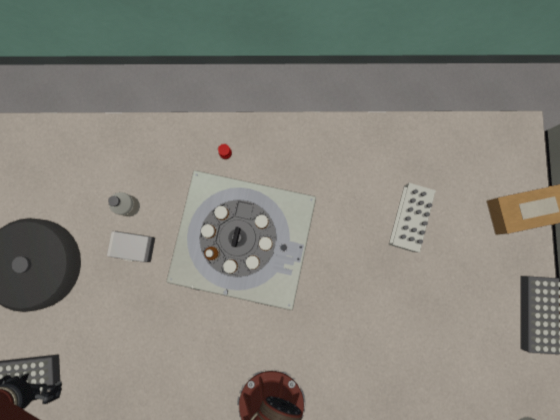

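View pics/scene0.png

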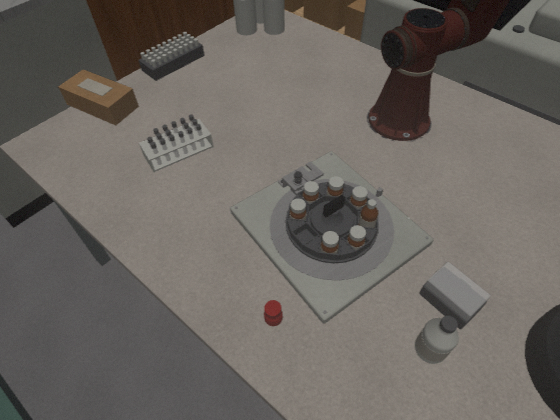

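Top: unit corners near (196,172), (315,197), (293,308), (168,283). The handle is at (237,237), the pin at about (284,247), the pointer at (228,291), and the tall bottle at (211,253), next to the front pocket on the +y side. I'll zoom in to get numbers.

Run:
```python
import cv2,numpy as np
p=np.load("top0.npz")["p"][165:315,160:325]
cv2.imwrite("pics/topc.png",cv2.resize(p,None,fx=4,fy=4,interpolation=cv2.INTER_CUBIC)[:600])
```

```text
(no output)
```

View pics/topc.png

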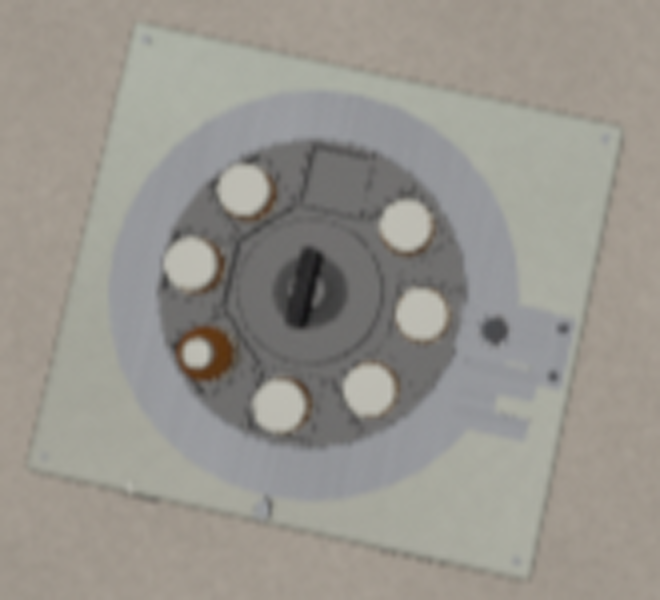

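```bash
cat > h.py <<'E'
import numpy as np
from scipy.optimize import least_squares
def proj(P,K,E):
    c=np.c_[P,np.ones(len(P))]@E[:3].T; q=c@K.T; return q[:,:2]/q[:,2:]
def u2w(u,P):  # unit -> world, u=(x,y,yaw)
    c,s=np.cos(u[2]),np.sin(u[2]); P=np.asarray(P,float)
    return np.c_[P[:,0]*c-P[:,1]*s+u[0],P[:,0]*s+P[:,1]*c+u[1],P[:,2]]
E
python3 - <<'E'
from h import *
D=np.load("top0.npz");K,E=D["K"],D["extrinsics"]
U=[[190,198,35],[190,-222,35],[-190,-222,35],[-190,198,35],[0,-150,110],[0,0,139]]
c=np.array([[138,24],[622,125],[530,580],[28,467],[494,330],[305,288]],float)
px=(c+.5)/4-.5+[160,165]
r=least_squares(lambda u:(proj(u2w(u,U),K,E)-px).ravel(),[450,100,-.2])
u=r.x;print(u,r.fun.reshape(-1,2).round(2).tolist())
print(u2w(u,[[0,-150,76],[-55,-176,76],[0,0,125],[-92,0,51]]).round(1).tolist())
np.save("u.npy",u)
# depth check
d=D["d"]
def pt(x,y,n=2):
    z=np.median(d[y-n:y+n+1,x-n:x+n+1]);c=np.array([(x-K[0,2])/K[0,0]*z,(y-K[1,2])/K[1,1]*z,z])
    return (E[:3,:3].T@(c-E[:3,3])).round(1)
for q in ((283,247),(236,237),(260,190),(230,266)): print(q,pt(*q,1))
S=np.load("scene0.npz");print(proj(u2w(u,U+[[-190,198,0]]),S["K"],S["extrinsics"]).round(1).tolist())
E
```

```text
[ 5.28536650e+02  1.04993021e+02 -2.18652770e-01] [[-1.06, -1.38], [1.39, -0.12], [0.59, 0.68], [-1.04, 0.95], [0.54, -0.05], [-0.4, -0.23]]
[[496.0, -41.4, 76.0], [436.7, -54.9, 76.0], [528.5, 105.0, 125.0], [438.7, 124.9, 51.0]]
(283, 247) [496.2 -39.4 111.9]
(236, 237) [526.7 103.3 139.7]
(260, 190) [685.7  34.1  37.3]
(230, 266) [439.1 123.7 113. ]
[[324.5, 319.6], [229.0, 206.0], [331.7, 148.9], [435.2, 237.8], [298.2, 173.0], [334.8, 200.2], [431.6, 245.0]]
```

>>> carry_out:
  rows:
    - [0.01, -0.018, 0, 0, 0, -0.04, 1]
    - [0.03, -0.055, 0, 0, 0, -0.13, 1]
    - [0.052, -0.096, 0, 0, 0, -0.23, 1]
    - [0.075, -0.139, 0, 0, 0, -0.34, 1]
    - [0.098, -0.181, 0, 0, 0, -0.45, 1]
    - [0.121, -0.224, 0, 0, 0, -0.56, 1]
    - [0.144, -0.266, 0, 0, 0, -0.67, 1]
    - [0.167, -0.309, 0, 0, 0, -0.78, 1]
    - [0.19, -0.351, 0, 0, 0, -0.89, 1]
    - [0.213, -0.394, 0, 0, 0, -1.0, 1]
    - [0.236, -0.436, 0, 0, 0, -1.11, 1]
    - [0.259, -0.479, 0, 0, 0, -1.22, 1]

```text
time_s: 1.3
position: [404.0, 127.2, 204.8]
eef_rot: [-0.0, 0.666, 0.746, 0.0]
contact_force: [1.3, 0.9, -0.4]
width: 85.7
gripper_force: 0.0
```

>>> carry_out:
  rows:
    - [0.022, -0.041, 0, 0, 0, -0.1, 1]
    - [0.043, -0.08, 0, 0, 0, -0.18, 1]
    - [0.062, -0.115, 0, 0, 0, -0.25, 1]
    - [0.078, -0.144, -0.005, 0, 0, -0.3, 1]
    - [0.088, -0.163, -0.008, 0, 0, -0.33, 1]
    - [0.092, -0.17, -0.01, 0, 0, -0.336, 1]
    - [0.092, -0.17, -0.01, 0, 0, -0.336, 1]
    - [0.092, -0.17, -0.01, 0, 0, -0.336, 1]
    - [0.092, -0.17, -0.01, 0, 0, -0.336, 1]

```text
time_s: 2.2
position: [495.3, -39.8, 195.0]
eef_rot: [-0.0, 0.78, 0.626, 0.0]
contact_force: [0.5, -0.6, -0.4]
width: 85.0
gripper_force: 0.0
```

Run:
```python
from workcell import observe, cams, manip
import cv2,numpy as np
s=observe();print(s["time_s"],np.round(s["position"],1),np.round(s["eef_rot"],3),np.round(s["contact_force"],1),manip.grasp_offset)
i=cams.camera_info("wrist");p,d=cams.capture("wrist")
cv2.imwrite("pics/w1.png",p);np.savez("w1.npz",p=p,d=d,**i);print({k:np.round(v,3).tolist() for k,v in i.items()})
p,d=cams.capture("scene");np.savez("scene1.npz",p=p,d=d)
```

```text
2.2 [495.3 -39.8 195. ] [-0.     0.78   0.626  0.   ] [ 0.5 -0.6 -0.4] 18.700000000000003
{'K': [[325.192, 0.0, 279.651], [0.0, 325.192, 208.692], [0.0, 0.0, 1.0]], 'extrinsics': [[0.976, -0.217, 0.0, -492.682], [-0.209, -0.941, 0.267, 33.541], [-0.058, -0.261, -0.964, 386.885], [0.0, 0.0, 0.0, 1.0]]}
```

View pics/w1.png

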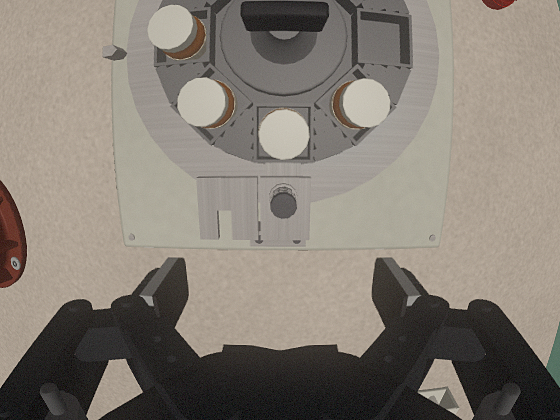

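Wrist view: pin grip at about (284,204) with its top face near (284,206). The notch slot is at x≈219–231, y≈212–240, and the black handle is at (285,15). I'll enlarge the bracket.

Run:
```python
import cv2,numpy as np
p=np.load("w1.npz")["p"][165:255,185:320]
cv2.imwrite("pics/w1c.png",cv2.resize(p,None,fx=5.5,fy=5.5,interpolation=cv2.INTER_CUBIC))
```

```text
(no output)
```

View pics/w1c.png

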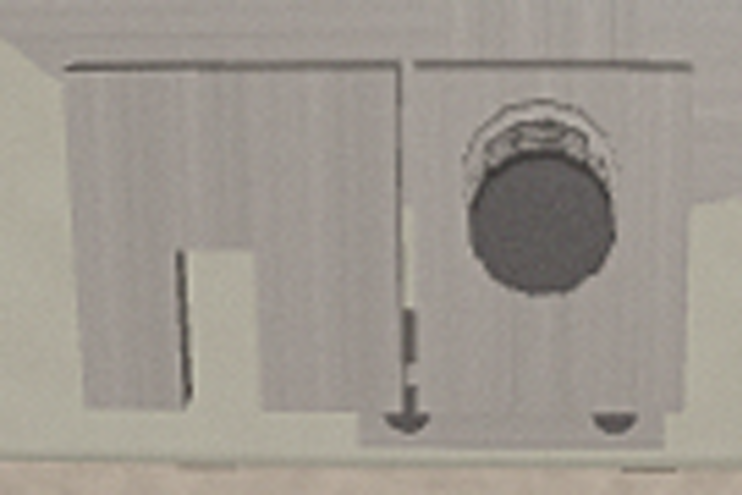

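```bash
cat >> h.py <<'E'
def fish(P,K,E):
    c=np.c_[P,np.ones(len(P))]@E[:3].T; r=np.hypot(c[:,0],c[:,1]); th=np.arctan2(r,c[:,2])
    return np.c_[K[0,0]*th*c[:,0]/r+K[0,2],K[1,1]*th*c[:,1]/r+K[1,2]]
E
python3 - <<'E'
from h import *
D=np.load("w1.npz");K,E=D["K"],D["extrinsics"]
U=[[0,-150,110],[-80,-132,76],[25,-132,76],[-80,-192,76],[25,-192,76],[-61.75,-163,76],[-48.25,-163,76],[-48.25,-192,76],[-61.75,-192,76],[-190,-222,35],[190,-222,35]]
c=np.array([[542,222],[66,66],[692,64],[85,410],[686,412],[178,250],[250,250],[262,410],[184,410]],float)
px=np.r_[(c+.5)/5.5-.5+[185,165],[[126,247],[439,247]]]
for n in (9,11):
    r=least_squares(lambda u:(fish(u2w(u[:3],U[:n]),K,E)-px[:n]).ravel(),[528,105,-.218])
    print(r.x,r.fun.reshape(-1,2).round(1).tolist())
    print(u2w(r.x,[[0,-150,76],[-55,-176,76],[0,0,125]]).round(1).tolist())
r=least_squares(lambda u:(fish(u2w(u[:3],[[0,-150,110]]),K,E)-px[:1]).ravel(),[528,105],) if 0 else None
f=lambda u:(fish(np.array([[u[0],u[1],110]]),K,E)-px[:1]).ravel()
print("pin top",least_squares(f,[496,-41]).x)
E
```

```text
[ 5.30798203e+02  1.05480669e+02 -2.16550724e-01] [[0.2, 0.6], [-0.9, 0.7], [0.3, 0.2], [-0.1, -0.4], [-0.1, -0.4], [-0.4, -0.3], [0.8, -0.3], [-0.0, -0.1], [0.3, -0.2]]
[[498.6, -41.0, 76.0], [439.3, -54.6, 76.0], [530.8, 105.5, 125.0]]
[ 5.30923376e+02  1.05515543e+02 -2.16730210e-01] [[0.3, 0.5], [-0.8, 0.6], [0.4, 0.2], [-0.0, -0.5], [-0.0, -0.5], [-0.3, -0.3], [0.8, -0.4], [0.1, -0.2], [0.4, -0.3], [-3.4, 1.2], [2.2, 0.5]]
[[498.7, -41.0, 76.0], [439.4, -54.5, 76.0], [530.9, 105.5, 125.0]]
pin top [498.5332201  -40.48026717]
```

>>> carry_out:
  rows:
    - [0.002, 0, -0.005, 0, 0, 0.002, 0.6]
    - [0.002, 0, -0.02, 0, 0, 0.002, 0.6]
    - [0.002, 0, -0.038, 0, 0, 0.002, 0.6]
    - [0.002, 0, -0.056, 0, 0, 0.002, 0.6]
    - [0.002, 0, -0.074, 0, 0, 0.002, 0.6]
    - [0.002, 0, -0.09, 0, 0, 0.002, 0.6]
    - [0.002, 0, -0.1, 0, 0, 0.002, 0.6]
    - [0.002, 0, -0.106, 0, 0, 0.002, 0.6]
    - [0.002, 0, -0.109, 0, 0, 0.002, 0.6]
    - [0.002, 0, -0.109, 0, 0, 0.002, 0.6]
    - [0.002, 0, -0.109, 0, 0, 0.002, 0.6]
  grip_force: 40

```text
time_s: 3.4
position: [498.5, -41.1, 86.7]
eef_rot: [0.001, 0.779, 0.626, 0.0]
contact_force: [0.1, -0.3, 0.4]
width: 51.4
gripper_force: 0.0
```

Run:
```python
from workcell import observe, cams, manip
import cv2,numpy as np
s=observe();print(s["time_s"],np.round(s["position"],1),s["width"],np.round(s["contact_force"],1))
i=cams.camera_info("wrist");p,d=cams.capture("wrist")
np.savez("w2.npz",p=p,d=d,**i);cv2.imwrite("pics/w2.png",p)
```

```text
3.4 [498.5 -41.1  86.7] 51.38605634626365 [ 0.1 -0.3  0.4]
```

View pics/w2.png

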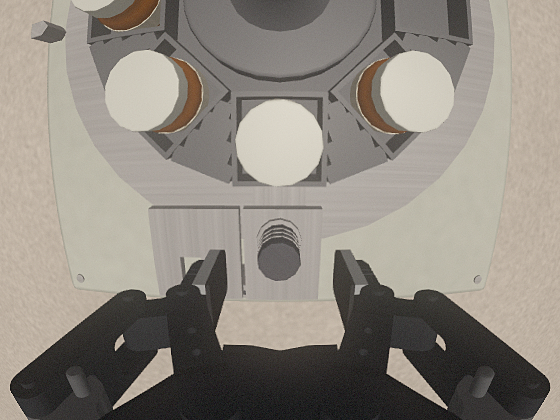

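The pin top is at (279,262), midway between the finger tips at x≈224 and 335, so I'll close.

>>> carry_out:
  rows:
    - [0, 0, 0, 0, 0, 0, 0.25]
    - [0, 0, 0, 0, 0, 0, 0.1]
    - [0, 0, 0, 0, 0, 0, 0.0]
    - [0, 0, 0, 0, 0, 0, 0]
    - [0, 0, 0, 0, 0, 0, 0]
    - [0, 0, 0, 0, 0, 0, 0]
    - [0, 0, 0, 0, 0, 0, 0]
    - [0, 0, 0, 0, 0, 0, 0]
  grip_force: 40

```text
time_s: 4.25
position: [497.8, -41.0, 86.0]
eef_rot: [-0.0, 0.78, 0.626, -0.0]
contact_force: [-0.3, -0.1, -0.4]
width: 0.0
gripper_force: 0.0
```

Run:
```python
from workcell import observe, cams, manip
import cv2,numpy as np
i=cams.camera_info("wrist");p,d=cams.capture("wrist")
np.savez("w3.npz",p=p,d=d,**i)
q,d2=cams.capture("scene")
cv2.imwrite("pics/w3.png",np.hstack([cv2.resize(p[150:360,180:380],(400,420)),cv2.resize(q[120:225,245:345],(400,420),interpolation=cv2.INTER_CUBIC)]))
```

```text
(no output)
```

View pics/w3.png

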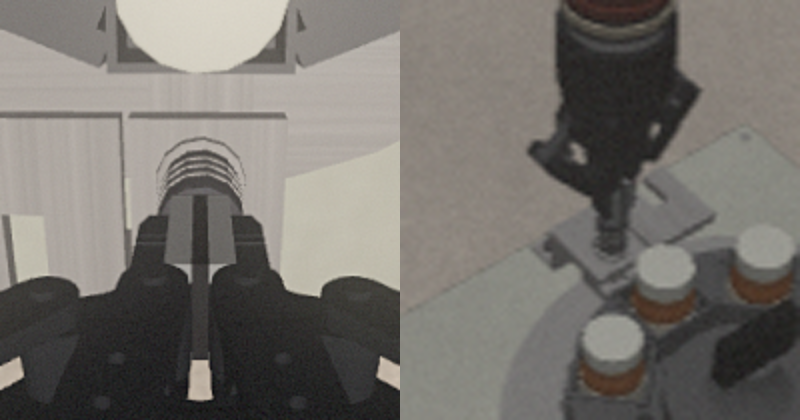

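Run:
```python
import numpy as np
from h import *
for f,pts in (("w1",[(284,206),(284,135),(284,175),(300,230)]),("w2",[(279,262),(279,225),(279,140),(215,265),(215,285),(345,265)]),("w3",[(279,252),(279,262),(279,275),(276,255),(284,255),(274,275),(284,275),(279,240),(279,228),(279,140)])):
    D=np.load(f+".npz");K,E,d=D["K"],D["extrinsics"],D["d"]
    print(f,"cam",(-E[:3,:3].T@E[:3,3]).round(1))
    for x,y in pts:
        v=np.array([x-K[0,2],y-K[1,2]]);r=np.hypot(*v);th=r/K[0,0]
        z=np.median(d[y-1:y+2,x-1:x+2]);c=np.array([*(v/r*np.tan(th)*z),z])
        print((x,y),z.round(1),(E[:3,:3].T@(c-E[:3,3])).round(1))
```

```text
w1 cam [510.3  25.9 363.9]
(284, 206) 263.0 [499.  -41.5 110. ]
(284, 135) 246.4 [511.2  14.3 111.3]
(284, 175) 314.8 [503.1 -26.4  51.9]
(300, 230) 303.9 [507.2 -76.4  76.4]
w2 cam [513.2  24.7 255.6]
(279, 262) 158.1 [498.5 -41.2 110.2]
(279, 225) 181.4 [500.8 -31.3  83.2]
(279, 140) 141.9 [511.3  16.2 110.7]
(215, 265) 129.8 [475.3 -25.2 136.7]
(215, 285) 124.7 [474.9 -30.8 143.5]
(345, 265) 128.9 [527.1 -36.3 137.6]
w3 cam [512.7  24.8 254.9]
(279, 252) 143.1 [500.2 -30.6 122.1]
(279, 262) 133.1 [500.2 -30.6 132.5]
(279, 275) 121.0 [500.3 -30.3 145. ]
(276, 255) 140.3 [498.9 -30.5 125.1]
(284, 255) 139.9 [502.3 -31.1 125.4]
(274, 275) 122.3 [498.3 -30.5 143.8]
(284, 275) 121.8 [502.1 -31.1 144.3]
(279, 240) 159.4 [500.  -31.3 105.4]
(279, 228) 174.6 [500.2 -30.5  89.4]
(279, 140) 141.0 [510.6  16.4 110.9]
```

Run:
```python
import numpy as np
from h import *
for f,cols in (("w3",(270,276,285,290)),("w2",(214,222,337,345))):
  D=np.load(f+".npz");K,E,d,p=D["K"],D["extrinsics"],D["d"],D["p"]
  for x in cols:
    o=[]
    for y in range(236,300,4):
        v=np.array([x-K[0,2],y-K[1,2]]);r=np.hypot(*v);th=r/K[0,0]
        z=d[y,x];c=np.array([*(v/r*np.tan(th)*z),z]);w=E[:3,:3].T@(c-E[:3,3])
        o.append((y,int(p[y,x].mean()),*[int(round(k)) for k in w]))
    print(f,x,o)
```

```text
w3 270 [(236, 80, 495, -31, 98), (240, 80, 496, -31, 104), (244, 72, 495, -32, 107), (248, 111, 496, -30, 116), (252, 103, 496, -30, 122), (256, 100, 497, -30, 127), (260, 106, 497, -30, 131), (264, 102, 497, -30, 134), (268, 98, 497, -30, 138), (272, 102, 497, -30, 143), (276, 102, 497, -30, 145), (280, 100, 497, -30, 149), (284, 111, 497, -31, 150), (288, 47, 497, -29, 156), (292, 44, 498, -29, 159), (296, 46, 497, -29, 161)]
w3 276 [(236, 118, 499, -30, 102), (240, 75, 499, -31, 106), (244, 88, 499, -31, 110), (248, 86, 499, -30, 117), (252, 75, 499, -30, 122), (256, 72, 499, -31, 125), (260, 71, 499, -31, 130), (264, 65, 499, -31, 134), (268, 65, 499, -30, 139), (272, 54, 499, -30, 142), (276, 60, 499, -30, 146), (280, 46, 499, -30, 148), (284, 73, 499, -32, 149), (288, 73, 499, -33, 150), (292, 57, 498, -35, 150), (296, 59, 498, -36, 150)]
w3 285 [(236, 111, 503, -32, 100), (240, 72, 503, -32, 106), (244, 102, 503, -32, 110), (248, 112, 503, -31, 118), (252, 108, 503, -31, 122), (256, 107, 503, -31, 126), (260, 104, 503, -32, 129), (264, 105, 503, -31, 134), (268, 104, 502, -32,
[... 1627 characters left out ...]
6, -38, 124), (260, 71, 525, -40, 125), (264, 67, 525, -41, 125), (268, 59, 525, -43, 126), (272, 66, 524, -45, 126), (276, 64, 524, -46, 127), (280, 67, 524, -49, 127), (284, 58, 523, -49, 130), (288, 63, 523, -50, 130), (292, 56, 522, -52, 131), (296, 58, 522, -54, 131)]
w2 345 [(236, 185, 543, -66, 34), (240, 181, 542, -69, 35), (244, 183, 542, -72, 35), (248, 185, 541, -75, 36), (252, 108, 530, -37, 124), (256, 108, 529, -37, 129), (260, 111, 528, -36, 133), (264, 68, 527, -37, 136), (268, 60, 527, -36, 140), (272, 63, 526, -36, 143), (276, 63, 526, -37, 145), (280, 60, 526, -40, 143), (284, 54, 525, -41, 144), (288, 59, 525, -42, 145), (292, 60, 525, -44, 145), (296, 57, 524, -46, 145)]
```

The fingers really end about 28 mm short of the stated TCP: the wrist depth puts the shut tips at z≈114 while the TCP reads 86. They closed just above the pin without touching it. I'll reopen and go about 31 mm lower, watching the force.

>>> carry_out:
  rows:
    - [0, 0, 0, 0, 0, 0, 0.6]
    - [0, 0, 0, 0, 0, 0, 0.6]
    - [0, 0, 0, 0, 0, 0, 0.6]
    - [0, 0, 0, 0, 0, 0, 0.6]
    - [0, 0, 0, 0, 0, 0, 0.6]
    - [0, 0, -0.006, 0, 0, 0, 0.6]
    - [0, 0, -0.013, 0, 0, 0, 0.6]
    - [0, 0, -0.02, 0, 0, 0, 0.6]
    - [0, 0, -0.026, 0, 0, 0, 0.6]
    - [0, 0, -0.03, 0, 0, 0, 0.6]
    - [0, 0, -0.03, 0, 0, 0, 0.6]
    - [0, 0, -0.03, 0, 0, 0, 0.6]
  grip_force: 40

```text
time_s: 5.55
position: [497.8, -41.0, 55.9]
eef_rot: [-0.0, 0.78, 0.626, -0.0]
contact_force: [0.5, 0.0, 0.1]
width: 51.1
gripper_force: 0.0
```

>>> carry_out:
  rows:
    - [0, 0, 0, 0, 0, 0, 0.3]
    - [0, 0, 0, 0, 0, 0, 0.2]
    - [0, 0, 0, 0, 0, 0, 0.1]
    - [0, 0, 0, 0, 0, 0, 0]
    - [0, 0, 0, 0, 0, 0, 0]
    - [0, 0, 0, 0, 0, 0, 0]
    - [0, 0, 0, 0, 0, 0, 0]
    - [0, 0, 0, 0, 0, 0, 0]

```text
time_s: 6.35
position: [498.3, -41.1, 56.5]
eef_rot: [0.0, 0.78, 0.626, 0.0]
contact_force: [-0.6, -0.4, 5.8]
width: 20.4
gripper_force: 39.2
```

Gripped: width 20 mm, 39 N. Drawing it straight up.

>>> carry_out:
  rows:
    - [0, 0, 0.003, 0, 0, 0, 0]
    - [0, 0, 0.007, 0, 0, 0, 0]
    - [0, 0, 0.012, 0, 0, 0, 0]
    - [0, 0, 0.018, 0, 0, 0, 0]
    - [0, 0, 0.024, 0, 0, 0, 0]
    - [0, 0, 0.03, 0, 0, 0, 0]
    - [0, 0, 0.036, 0, 0, 0, 0]
    - [0, 0, 0.042, 0, 0, 0, 0]
    - [0, 0, 0.047, 0, 0, 0, 0]
    - [0, 0, 0.05, 0, 0, 0, 0]
    - [0, 0, 0.05, 0, 0, 0, 0]
    - [0, 0, 0.05, 0, 0, 0, 0]

```text
time_s: 7.55
position: [497.6, -41.0, 105.9]
eef_rot: [-0.0, 0.78, 0.626, -0.0]
contact_force: [0.2, 1.1, 0.0]
width: 20.8
gripper_force: 39.2
```

Run:
```python
from workcell import observe, cams, manip
import cv2,numpy as np
s=observe();print(s["time_s"],np.round(s["position"],1),s["width"],np.round(s["contact_force"],1))
i=cams.camera_info("wrist");p,d=cams.capture("wrist");np.savez("w4.npz",p=p,d=d,**i)
q,_=cams.capture("scene")
cv2.imwrite("pics/w4.png",np.hstack([cv2.resize(p[150:360,180:380],(400,420)),cv2.resize(q[120:225,245:345],(400,420),interpolation=cv2.INTER_CUBIC)]))
```

```text
7.55 [497.6 -41.  105.9] 20.84247209596285 [0.2 1.1 0. ]
```

View pics/w4.png

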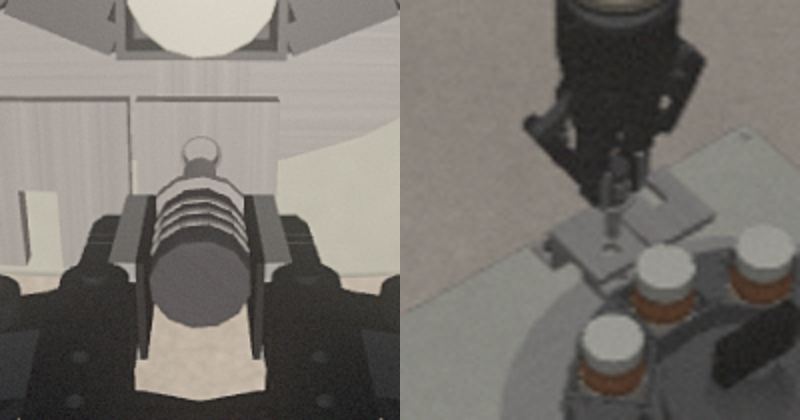

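The pin is out and upright, with the empty bore visible at crop (200,150). Shifting it to above the notch: unit (−55,−26) is world (−59.3,−13.6) mm.

>>> carry_out:
  rows:
    - [-0.004, -0.001, 0, 0, 0, 0, 0]
    - [-0.014, -0.0032, 0, 0, 0, 0, 0]
    - [-0.026, -0.006, 0, 0, 0, 0, 0]
    - [-0.038, -0.0087, 0, 0, 0, 0, 0]
    - [-0.049, -0.0112, 0, 0, 0, 0, 0]
    - [-0.056, -0.0128, 0, 0, 0, 0, 0]
    - [-0.0593, -0.0136, 0, 0, 0, 0, 0]
    - [-0.0593, -0.0136, 0, 0, 0, 0, 0]
    - [-0.0593, -0.0136, 0, 0, 0, 0, 0]
    - [-0.0593, -0.0136, 0, 0, 0, 0, 0]

```text
time_s: 8.65
position: [439.0, -54.6, 106.2]
eef_rot: [0.0, 0.779, 0.626, 0.0]
contact_force: [0.6, -0.5, -0.0]
width: 21.1
gripper_force: 39.2
```

>>> carry_out:
  rows:
    - [0, 0, -0.004, 0, 0, 0, 0]
    - [0, 0, -0.009, 0, 0, 0, 0]
    - [0, 0, -0.014, 0, 0, 0, 0]
    - [0, 0, -0.019, 0, 0, 0, 0]
    - [0, 0, -0.024, 0, 0, 0, 0]
    - [0, 0, -0.024, 0, 0, 0, 0]

```text
time_s: 9.25
position: [437.5, -54.3, 80.9]
eef_rot: [-0.001, 0.78, 0.626, -0.001]
contact_force: [1.0, -0.2, -1.3]
width: 20.6
gripper_force: 39.2
```

Run:
```python
from workcell import observe, cams, manip
import cv2,numpy as np
s=observe();print(s["time_s"],np.round(s["position"],1),s["width"],np.round(s["contact_force"],1))
i=cams.camera_info("wrist");p,d=cams.capture("wrist");np.savez("w5.npz",p=p,d=d,**i)
q,_=cams.capture("scene")
cv2.imwrite("pics/w5.png",np.hstack([cv2.resize(p[150:360,180:380],(400,420)),cv2.resize(q[120:225,245:345],(400,420),interpolation=cv2.INTER_CUBIC)]))
```

```text
9.25 [437.5 -54.3  80.9] 20.565235249431325 [ 1.  -0.2 -1.3]
```

View pics/w5.png

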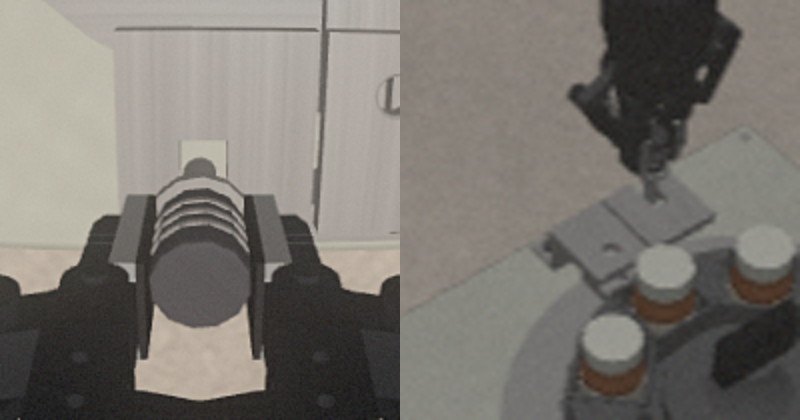

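Pin tip is entering the slot: slot at crop x 181–227, shank at 184–215. It sits about 1 mm to the left, so I'll nudge it +1 mm along x and lower the rest.

>>> carry_out:
  rows:
    - [0.001, 0, 0, 0, 0, 0, 0]
    - [0.001, 0, -0.005, 0, 0, 0, 0]
    - [0.001, 0, -0.01, 0, 0, 0, 0]
    - [0.001, 0, -0.015, 0, 0, 0, 0]
    - [0.001, 0, -0.019, 0, 0, 0, 0]
    - [0.001, 0, -0.022, 0, 0, 0, 0]
    - [0.001, 0, -0.024, 0, 0, 0, 0]
    - [0.001, 0, -0.025, 0, 0, 0, 0]
    - [0.001, 0, -0.025, 0, 0, 0, 0]

```text
time_s: 10.25
position: [439.4, -54.6, 56.9]
eef_rot: [-0.0, 0.78, 0.626, -0.0]
contact_force: [0.5, 0.9, -1.4]
width: 20.8
gripper_force: 39.3
```

>>> carry_out:
  rows:
    - [0, 0, -0.0005, 0, 0, 0, 0]
    - [0, 0, -0.001, 0, 0, 0, 0]
    - [0, 0, -0.001, 0, 0, 0, 0]
    - [0, 0, -0.001, 0, 0, 0, 0.3]
    - [0, 0, -0.001, 0, 0, 0, 0.45]
    - [0, 0, -0.001, 0, 0, 0, 0.6]
    - [0, 0, -0.001, 0, 0, 0, 0.6]
    - [0, 0, -0.001, 0, 0, 0, 0.6]
    - [0, 0, -0.001, 0, 0, 0, 0.6]
    - [0, 0, -0.001, 0, 0, 0, 0.6]

```text
time_s: 11.25
position: [439.5, -54.6, 56.0]
eef_rot: [0.0, 0.78, 0.626, 0.0]
contact_force: [-0.1, -0.5, 0.4]
width: 51.5
gripper_force: 0.0
```

>>> carry_out:
  rows:
    - [0, 0, 0.004, 0, 0, 0, 0.6]
    - [0, 0, 0.012, 0, 0, 0, 0.6]
    - [0, 0, 0.022, 0, 0, 0, 0.6]
    - [0, 0, 0.034, 0, 0, 0, 0.6]
    - [0, 0, 0.048, 0, 0, 0, 0.6]
    - [0, 0, 0.064, 0, 0, 0, 0.6]
    - [0, 0, 0.082, 0, 0, 0, 0.6]
    - [0, 0, 0.1, 0, 0, 0, 0.6]
    - [0, 0, 0.115, 0, 0, 0, 0.6]
    - [0, 0, 0.125, 0, 0, 0, 0.6]
    - [0, 0, 0.13, 0, 0, 0, 0.6]

```text
time_s: 12.35
position: [440.3, -54.8, 187.9]
eef_rot: [0.001, 0.779, 0.626, 0.001]
contact_force: [-0.3, -0.8, -0.1]
width: 51.6
gripper_force: 0.0
```

Run:
```python
from workcell import observe, cams, manip
import cv2,numpy as np
s=observe();print(s["time_s"],np.round(s["position"],1),s["width"],np.round(s["contact_force"],1))
i=cams.camera_info("wrist");p,d=cams.capture("wrist");np.savez("w6.npz",p=p,d=d,**i)
q,_=cams.capture("scene")
cv2.imwrite("pics/w6.png",np.hstack([cv2.resize(p[100:310,150:380],(400,420)),cv2.resize(q[120:225,245:345],(400,420),interpolation=cv2.INTER_CUBIC)]))
```

```text
12.35 [440.3 -54.8 187.9] 51.55837568220317 [-0.3 -0.8 -0.1]
```

View pics/w6.png

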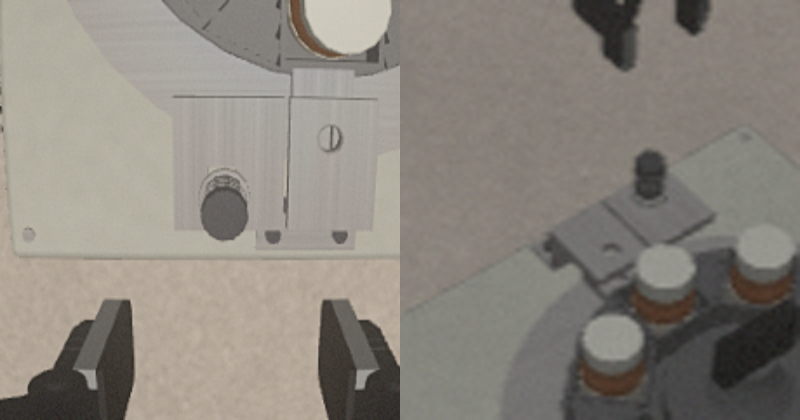

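The pin hangs upright in the notch, and the fork slit shows through the empty bore. Next: over the handle, turning −90° so the fingers close across the bar. I've viewed all 10 pictures, so from here I measure from depth.

>>> carry_out:
  rows:
    - [0.004, 0.007, 0.005, 0, 0, -0.07, 0.6]
    - [0.013, 0.023, 0.005, 0, 0, -0.21, 0.6]
    - [0.023, 0.04, 0.005, 0, 0, -0.35, 0.6]
    - [0.033, 0.058, 0.005, 0, 0, -0.49, 0.6]
    - [0.043, 0.076, 0.005, 0, 0, -0.63, 0.6]
    - [0.052, 0.092, 0.005, 0, 0, -0.77, 0.6]
    - [0.061, 0.107, 0.005, 0, 0, -0.91, 0.6]
    - [0.069, 0.122, 0.005, 0, 0, -1.05, 0.6]
    - [0.076, 0.134, 0.005, 0, 0, -1.19, 0.6]
    - [0.082, 0.144, 0.005, 0, 0, -1.32, 0.6]
    - [0.087, 0.153, 0.005, 0, 0, -1.45, 0.6]
    - [0.091, 0.16, 0.005, 0, 0, -1.571, 0.6]

```text
time_s: 13.65
position: [529.8, 105.9, 189.5]
eef_rot: [0.0, 0.994, -0.111, -0.001]
contact_force: [0.1, -0.7, 0.0]
width: 51.0
gripper_force: 0.0
```

>>> carry_out:
  rows:
    - [0, 0, 0, 0, 0, 0, 0.6]
    - [0, 0, 0, 0, 0, 0, 0.6]
    - [0, 0, 0, 0, 0, 0, 0.6]

```text
time_s: 13.95
position: [529.9, 105.1, 190.4]
eef_rot: [0.0, 0.994, -0.108, -0.001]
contact_force: [-0.6, -0.1, -0.0]
width: 51.2
gripper_force: 0.0
```

```bash
cat >> h.py <<'E'
def cloud(d,K,E,fisheye):
    v,u=np.mgrid[:d.shape[0],:d.shape[1]];a=np.dstack([u-K[0,2],v-K[1,2]])/K[0,0]
    if fisheye:
        r=np.linalg.norm(a,axis=2,keepdims=True)+1e-9;a=a/r*np.tan(np.minimum(r,1.3))
    c=np.dstack([a[...,0]*d,a[...,1]*d,d]);return (c-E[:3,3])@E[:3,:3]
def report(name):
    from workcell import observe,cams
    s=observe();print(s["time_s"],np.round(s["position"],1),np.round(s["qpos"],2),round(s["width"],1),np.round(s["contact_force"],1))
    i=cams.camera_info(name);p,d=cams.capture(name);np.savez(f"{name}_{s['time_s']:.2f}.npz",p=p,d=d,**i)
    return p,d,cloud(d,i["K"],i["extrinsics"],name=="wrist")
E
python3 - <<'E'
from h import *
p,d,w=report("wrist")
g=p.mean(2);R=np.hypot(w[...,0]-530.5,w[...,1]-105.5)
m=(d>0)&(R<45)&(abs(w[...,2]-139)<4)&(g<70)
q=w[m];c=q[:,:2].mean(0);ev,V=np.linalg.eigh(np.cov(q[:,:2].T));print("handle",m.sum(),q.mean(0).round(1),np.sqrt(12*ev).round(1),np.arctan2(V[1,1],V[0,1]))
h=(q[:,:2]-c)@V;print(np.percentile(h,[1,99],axis=0).round(1))
c=[530.6,105.5]
m=(d>0)&(R>60)&(R<125)&(g>150)&(w[...,2]>105)&(w[...,2]<118);import cv2
n,l,st,ce=cv2.connectedComponentsWithStats(m.astype(np.uint8))
for k in range(1,n):
    if st[k,4]>300:
        a=w[l==k];o=a.mean(0);print("cap",st[k,4],o.round(1),np.hypot(*(o[:2]-c)).round(1))
m=(d>0)&(R>60)&(R<130)&(w[...,2]>143)&(w[...,2]<158)&(g>120);a=w[m];print("tall",m.sum(),a.mean(0).round(1) if len(a) else 0)
E
```

```text
13.95 [529.9 105.1 190.4] [ 0.07  0.05  1.83 -0.    1.27  1.85] 51.2 [-0.6 -0.1 -0. ]
handle 1561 [533.  104.4 138.6] [13.5 61. ] 2.920073809468422
[[ -6.6 -28.9]
 [  6.7  31.1]]
cap 1911 [609.  153.4 110.9] 91.9
cap 1920 [580.6  27.6 110.9] 92.5
cap 1594 [551.9 193.7 110.9] 90.7
cap 1589 [511.8  15.6 110.9] 91.9
cap 1263 [442.7 124.7 110.8] 90.0
tall 0 0
```

>>> carry_out:
  rows:
    - [0.001, -0.0003, -0.008, 0, 0, 0, 0.5]
    - [0.001, -0.0003, -0.022, 0, 0, 0, 0.5]
    - [0.001, -0.0003, -0.038, 0, 0, 0, 0.5]
    - [0.001, -0.0003, -0.053, 0, 0, 0, 0.5]
    - [0.001, -0.0003, -0.066, 0, 0, 0, 0.5]
    - [0.001, -0.0003, -0.078, 0, 0, 0, 0.5]
    - [0.001, -0.0003, -0.088, 0, 0, 0, 0.5]
    - [0.001, -0.0003, -0.097, 0, 0, 0, 0.5]
    - [0.001, -0.0003, -0.103, 0, 0, 0, 0.5]
    - [0.001, -0.0003, -0.107, 0, 0, 0, 0.5]
    - [0.001, -0.0003, -0.107, 0, 0, 0, 0.5]
    - [0.001, -0.0003, -0.107, 0, 0, 0, 0.5]

```text
time_s: 15.2
position: [531.9, 105.1, 84.4]
eef_rot: [-0.0, 0.994, -0.108, 0.0]
contact_force: [-0.5, -0.4, -0.2]
width: 42.6
gripper_force: 0.0
```

>>> carry_out:
  rows:
    - [0, 0, 0, 0, 0, 0, 0.3]
    - [0, 0, 0, 0, 0, 0, 0.2]
    - [0, 0, 0, 0, 0, 0, 0.1]
    - [0, 0, 0, 0, 0, 0, 0]
    - [0, 0, 0, 0, 0, 0, 0]
    - [0, 0, 0, 0, 0, 0, 0]
    - [0, 0, 0, 0, 0, 0, 0]
    - [0, 0, 0, 0, 0, 0, 0]
  grip_force: 40

```text
time_s: 16.0
position: [531.8, 104.9, 84.6]
eef_rot: [0.0, 0.994, -0.108, 0.0]
contact_force: [-1.6, -1.7, 5.4]
width: 13.3
gripper_force: 41.3
```

Handle gripped: width 13 mm, 41 N. Turning gently counter-clockwise, the first part up to 0.35 rad.

>>> carry_out:
  rows:
    - [0, 0, 0, 0, 0, 0.006, 0]
    - [0, 0, 0, 0, 0, 0.02, 0]
    - [0, 0, 0, 0, 0, 0.042, 0]
    - [0, 0, 0, 0, 0, 0.072, 0]
    - [0, 0, 0, 0, 0, 0.108, 0]
    - [0, 0, 0, 0, 0, 0.148, 0]
    - [0, 0, 0, 0, 0, 0.19, 0]
    - [0, 0, 0, 0, 0, 0.23, 0]
    - [0, 0, 0, 0, 0, 0.268, 0]
    - [0, 0, 0, 0, 0, 0.302, 0]
    - [0, 0, 0, 0, 0, 0.33, 0]
    - [0, 0, 0, 0, 0, 0.35, 0]

```text
time_s: 17.2
position: [531.8, 105.3, 84.6]
eef_rot: [-0.0, 0.998, 0.067, 0.0]
contact_force: [-2.8, 0.3, 5.4]
width: 13.0
gripper_force: 41.4
```

>>> carry_out:
  rows:
    - [0, 0, 0, 0, 0, 0.02, 0]
    - [0, 0, 0, 0, 0, 0.05, 0]
    - [0, 0, 0, 0, 0, 0.09, 0]
    - [0, 0, 0, 0, 0, 0.135, 0]
    - [0, 0, 0, 0, 0, 0.185, 0]
    - [0, 0, 0, 0, 0, 0.235, 0]
    - [0, 0, 0, 0, 0, 0.285, 0]
    - [0, 0, 0, 0, 0, 0.33, 0]
    - [0, 0, 0, 0, 0, 0.37, 0]
    - [0, 0, 0, 0, 0, 0.4, 0]
    - [0, 0, 0, 0, 0, 0.422, 0]
    - [0, 0, 0, 0, 0, 0.435, 0]

```text
time_s: 18.4
position: [531.7, 105.9, 84.6]
eef_rot: [-0.001, 0.96, 0.28, 0.0]
contact_force: [-2.3, 0.4, 5.2]
width: 13.2
gripper_force: 41.5
```

>>> carry_out:
  rows:
    - [0, 0, 0, 0, 0, 0, 0]
    - [0, 0, 0, 0, 0, 0, 0]
    - [0, 0, 0, 0, 0, 0, 0]

```text
time_s: 18.7
position: [531.7, 105.8, 84.6]
eef_rot: [-0.001, 0.96, 0.28, 0.0]
contact_force: [-1.0, -0.0, 6.1]
width: 13.4
gripper_force: 41.5
```

Run:
```python
from h import *
import cv2
u=np.array([531.2,105.3,-.2175]);cs,sn=np.cos(u[2]),np.sin(u[2])
def U(o): a=o[:2]-u[:2];return np.array([a[0]*cs+a[1]*sn,-a[0]*sn+a[1]*cs]).round(1)
for n in("top","scene","wrist"):
    p,d,w=report(n);hsv=cv2.cvtColor(p,cv2.COLOR_BGR2HSV)
    R=np.hypot(w[...,0]-u[0],w[...,1]-u[1]);ok=(d>0)&(R<135)
    for nm,m in (("white",ok&(w[...,2]>104)&(w[...,2]<120)&(p.min(2)>130)),("tallcap",ok&(w[...,2]>140)&(w[...,2]<158)&(p.min(2)>130)),("amber z>115",ok&(w[...,2]>115)&(hsv[...,1]>110)&(R>60))):
        k,l,st,_=cv2.connectedComponentsWithStats(m.astype(np.uint8))
        print(n,nm,[(int(st[j,4]),U(w[l==j].mean(0)).tolist(),round(float(w[l==j][:,2].mean())),np.round(w[l==j].mean(0),0).tolist()[:2]) for j in range(1,k) if st[j,4]>(15 if n!="wrist" else 150)])
```

```text
18.7 [531.7 105.8  84.6] [0.07 0.18 1.9  0.   1.06 1.07] 13.4 [-1.  -0.   6.1]
top white [(111, [91.4, 0.9], 112, [621.0, 86.0]), (126, [63.1, -64.5], 112, [579.0, 29.0]), (127, [-1.7, -91.2], 112, [510.0, 17.0]), (72, [-66.4, 58.6], 112, [479.0, 177.0]), (90, [-65.7, -69.4], 112, [452.0, 52.0])]
top tallcap [(38, [-93.5, 0.2], 153, [440.0, 126.0])]
top amber z>115 [(1178, [-86.6, -23.4], 480, [442.0, 101.0]), (76, [-126.2, -36.4], 540, [400.0, 97.0])]
18.75 [531.7 105.8  84.7] [0.07 0.18 1.9  0.   1.06 1.07] 13.4 [-1.7  1.1  6.1]
scene white [(46, [9.3, -95.1], 111, [520.0, 10.0]), (126, [65.5, -65.2], 111, [581.0, 27.0]), (135, [-65.2, 65.1], 110, [482.0, 183.0]), (142, [92.1, -0.1], 110, [621.0, 85.0]), (143, [0.3, 92.2], 110, [551.0, 195.0])]
scene tallcap [(23, [-94.6, -2.4], 150, [438.0, 123.0])]
scene amber z>115 [(85, [-127.1, -33.5], 539, [400.0, 100.0]), (1450, [-93.9, -15.7], 503, [436.0, 110.0]), (37, [-88.0, 15.6], 123, [449.0, 140.0])]
18.8 [531.7 105.9  84.6] [0.07 0.18 1.9  0.   1.06 1.07] 13.2 [-1.6  0.2  6. ]
wrist white [(4880, [1.1, 90.8], 111, [552.0, 194.0]), (4889, [91.3, 0.3], 111, [620.0, 86.0]), (3261, [-62.8, 64.9], 111, [484.0, 182.0]), (3271, [65.2, -63.5], 111, [581.0, 29.0]), (175, [12.7, -82.3], 110, [526.0, 22.0])]
wrist tallcap []
wrist amber z>115 []
```

The tall cap sits at unit (−93.5, 0.2) mm, the jars are on the 45° grid to within about 0.5°, and the grip is 41 N with the carousel still. Handing in.

```bash
python3 -c "
from workcell import manip
print(manip.finish_job())"
```

```text
the job is handed in; nothing more can be done
None
```

The pin hangs upright in the notch, the tall bottle stands behind the front pointer to within a few millimetres by the cameras, and the gripper holds the handle still at about 41 N; the job is handed in, and no verdict came back.

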